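Refit the temperature knob on a binder's glue warmer

TASK

The control knob of the glue warmer has come off and lies in the wooden tray. Fit it back on the warmer's bare D-shaft, its flat bore matched to the shaft's flat, and press it on gently until it snaps fully home on its seat: more than 60 N on the shaft would break it. Leave it with its nose pointing at the raised off rib, and do not disturb the glue bottle, the pine box or the brush.

Things in the scene. Friction and masses are not known exactly. Their poses are not given: they have to be found in the camera images.
- knob: Black plastic knob, 40 to 85 g, right way up. Origin: centre of its underside, on the bore's axis; z up. Round skirt, 47 mm diameter, 8 mm high; on it a straight grip bar along the knob's x: 24 mm wide across y with flat parallel sides, x from -22 to +29 mm, reaching from 8 to 35 mm above the underside. The bar's +x end is a pointed nose. Grip the bar across its width.
- knob_nose (a point): Point of the knob's nose: 29 mm from the knob's axis along the knob's +x, 22 mm above its underside.
- knob_bore (a point): On the knob's axis 9 mm above its underside, where the D-shaped part of the bore begins. From the underside the bore is a funnel, 21 mm wide narrowing to 17 mm in 3.4 mm, then round, 17 mm wide, up to this point; from here up to 29 mm above the underside it is a D, its flat 2.9 mm from the axis on the +x (nose) side.
- warmer: White glue warmer, fixed: a box 180 mm (x) by 320 mm (y), its flat deck 67 mm above the bench. Origin: centre of its underside on the bench, z up. On the deck at y = +70 mm a covered pot, 136 mm wide at the foot, 161 mm high above the bench; at x = 0, y = -90 mm the bare upright shaft. x points away from the robot's side.
- off_rib (a point): Middle of the top of the off rib: a straight ridge 20 mm long, 4 mm wide, 3 mm high on the deck, pointing at the shaft, 33 to 53 mm from its axis in the warmer's +x direction. At off the knob's x axis is parallel to the warmer's x axis. Four small studs mark other settings, counterclockwise.
- shaft_tip (a point): Centre of the steel shaft's top, 98 mm above the bench, 28 mm above its seat washer. Axes are the warmer's: they do NOT show where the flat faces. Greased shaft, 16 mm diameter, flat 2.2 mm from the axis along its whole length. The flat faces 0.5 to 1.9 rad counterclockwise (from above) of the warmer's +x; this angle is not measured: find it by feel or by looking.
- shaft_foot (a point): On the shaft's axis, top of its springy 44 mm seat washer (5 N/mm, 2.5 mm), 70 mm above the bench: the knob's origin lies here when home. Shaft and fitted knob turn together from 0.6 rad clockwise to 2.3 rad counterclockwise of off, friction 0.12 N m, and stay where left; a knob sliding on the tip does not turn the shaft. All contact forces of knob on warmer, added up, must stay below 60 N.
- catch_height (a point): On the shaft's axis 13 mm above the seat washer. Knob's underside: unless the flats match within about 0.09 rad it is stopped 18 to 19 mm above the washer, shaft in the round mouth of the bore. Matched, it sinks freely to about this height; there a sprung catch in the shaft's round back resists with about 6 to 14 N; at about 5 mm it snaps past and goes down on the washer.
- tray: Shallow pine tray, 160 x 160 mm, walls 18 mm high and 6 mm thick, floor 6 mm thick, fixed. Origin: centre of its underside. The knob starts in it.
- glue_bottle: White glue bottle, 60 mm diameter, 160 mm tall, standing; leave it alone. Origin: centre of its underside.
- pine_box: Closed pine box with a clasp, 100 x 150 x 50 mm; leave it alone. Origin: centre of its underside.
- brush: Flat paste brush, 220 mm long, 50 mm wide, lying on the bench; leave it alone. Origin on its underside near the middle, wooden handle towards its -x.
There are look-alikes about, which are no part of the job. Of the things shaped like the knob, the black one is meant.

How it is judged (in metres and radians):
On the way:
1. the knob is snapped home on the shaft (underside within 2 mm of its seat, on the axis) (z of knob in the frame of shaft_tip below -0.026 m and horizontal distance between knob and shaft_tip below 0.003 m and angle between knob's own z axis and vertical below 0.08 rad), for 0.2 s.
At the end, for the whole second after the job is handed in: The knob is home on the shaft: underside within 2 mm of its seat, within 3 mm of the shaft's axis, upright within 0.08 rad, its nose pointing at the off rib within 0.15 rad; it is at rest and released (all of step 1 and angle between the x axis of knob and the x axis of warmer, either way round below 0.15 rad and x of knob_nose in the frame of shaft_tip above 0.02 m and linear speed of knob below 0.01 m/s); the robot touches nothing.
It fails at once if the knob was forced: more than 60 N between knob and warmer (contact force between knob and warmer above 60 N).
It fails at once if the glue bottle was moved by more than 20 mm (distance of glue_bottle from where it was at the start of the episode above 0.02 m).
It fails at once if the pine box was moved by more than 20 mm (distance of pine_box from where it was at the start of the episode above 0.02 m).
It fails at once if the brush was moved by more than 20 mm (distance of brush from where it was at the start of the episode above 0.02 m).
It also fails if it takes over 72 s, if anything falls off the work surface, if the arm or the gripper's body presses on something with over 40 N, if the wrist force passes 120 N, or if a joint passes its speed limit or range.

ROBOT

A 6-joint arm with a two-finger parallel gripper is mounted at the origin on the work surface. World frame = base frame: x ahead of the robot, y to its left, z up, the work surface at z = 0. Lengths are in m, angles in degrees, forces in N, time in s.
With the tool pointing down it reaches from about 0.3 to 0.875 m from the base axis. Payload 6.4 kg.
Tool frame: the origin (TCP) lies midway between the tips of the shut fingers; the grasp point (between the pads) lies 19 mm behind it; z points along the fingers, y is the line along which they close (so a half turn about z gives the same grasp; the last joint's range is limited). The gripper opens to 85 mm and grips with 20 to 120 N. Pads are 22 mm wide; open, the fingers measure 114 mm over their backs; the gripper's body (76 mm by 85 mm) begins 54 mm behind the grasp point. The pads swing forward as they close: fully open they stand 13 mm farther back than shut.
Start: joints at [60.143, 10.359, 92.074, -0, 77.567, -11.82], TCP at [0.178, 0.547, 0.231] pointing down, gripper open.
Joint ranges: [-171.53, 171.53], [-51.25, 118.39], [17.06, 147.69], [-65.23, 245.23], [0, 150.52], [-178.68, 178.68]. Speed limits (degrees/s): [147.25, 147.25, 172.46, 180, 180, 180].

INTERFACE

Orientations are given as [roll, pitch, yaw] about the fixed x, y, z axes, in that order (R = Rz(yaw) Ry(pitch) Rx(roll)).
In Python, from cell import status, vision, robot gives the robot as it stands.
- The arm moves only by the tool apply_moves, never from a script. Its argument "rows" is a list of rows, each an object of numbers: "x", "y", "z": the shift along the tool's x, y, z each as a share of 10 cm, from -1 to 1; "yaw": the turn about the tool's z as a share of 45 degrees, from -1 to 1; "claw": the opening, from 0 (shut) to 1 (fully open). A call has 1 to 20 rows; each row is the pose to reach, as a shift and turn from the pose commanded when the call began, along the tool's axes at that moment; what a row does not reach only later rows make up. A row lasts 1/10 s, in which the tool goes at most 50 mm and 8.59 degrees, less where a joint would pass 70% of its speed; a pose out of reach is approached as far as the arm can. A call with a number of a shift or a turn outside -1 to 1 is refused whole. A call with a gripper value outside its range is refused whole. The fingers move at their own pace and stop on an object; "newtons" is the grip in N (left out, the last holds). Time passes only in rows, so rows that repeat a pose let the fingers close. It gives the time, the measured TCP pose, the force, the opening and the grip force at its end, in the units of the state.
- status.get_state(): the state, without advancing time (a new reading comes with each control period).
- vision.read_camera(name): name is "scene" or "top" or "wrist"; returns the picture (480x640x3 uint8, blue, green, red); there is no depth.
- vision.camera_params(name): a dict with "fx", "fy", "cx", "cy" (pixels), "rvec" (rotation vector, rad) and "tvec" (3), from world to camera coordinates, as OpenCV has them. Camera axes: x right, y down, z forward; pixel columns grow to the right and rows downward; lengths in m; the calibration is good to about 2 mm. A picture is of the moment at which its call begins: read the wrist's pose just before it. camera_params takes no time and is no camera call; for the wrist camera it gives the pose at the moment of the call.
- robot.close_job(): hands the job in; it is judged then, once.
The state is a dict: "time_s": time; "joints": joint angles; "joint_vel": joint speeds; "tau": joint torques, N m; "eef_pos": TCP position; "tcp_rot": TCP orientation; "force": force on the tool from outside, world axes, zero at the start; "moment": the same for the moment, N m; "opening": finger opening in m; "grip_force": force on a finger pad.
Only numpy, scipy, OpenCV 4.12 (cv2) and the standard library are available. Lean on these libraries where they do the work, as an engineer would, in place of code of your own. Each camera call takes 0.05 s, during which the arm holds its last target. There are 200 camera calls.

## Working session

There is one attempt and no reset: what is moved stays moved. The work goes in short steps, Python scripts to look and compute and a tool call to move; the robot and the scene stay as the last step left them, time stands still between calls to the robot, and variables do not carry over. Pictures are saved under pics/ and viewed, at most 10 in all, crops included, and the job is handed in when it is done.

Besides the shell and the picture viewer there is one more tool, called after "Emit:" as a command line: name --argument value ..., lists and objects as JSON in quotes. apply_moves: Moves the arm, as the interface text tells. Shift numbers are shares of 10 cm and turn numbers shares of 45 degrees, none past 1 either way. Its arguments: {"type":"object","properties":{"rows":{"type":"array"},"newtons":{"type":"number"}},"required":["rows"]}

```bash
mkdir -p pics; python3 - <<'E'
from cell import status, vision, robot
import cv2
s=status.get_state(); print(s)
for n in("top","scene"):
    cv2.imwrite(f"pics/{n}0.png",vision.read_camera(n)); p=vision.camera_params(n); print(n,p)
E
```

```text
{'time_s': 0.0, 'joints': array([ 6.01408412e+01,  1.04036396e+01,  9.21326531e+01, -3.19280469e-03,
        7.75681284e+01, -1.18215137e+01]), 'joint_vel': array([-0.01187597,  0.02995215, -0.03530517,  0.01266626,  0.0175075 ,
        0.00021143]), 'tau': array([ 4.40153544e-04, -4.44881666e+01, -3.51331079e+01, -3.35034219e-04,
        8.94569879e-03,  1.35784614e-05]), 'eef_pos': array([0.1777675 , 0.54623098, 0.23035862]), 'tcp_rot': array([-1.79897155e+02, -1.83415021e-02,  1.61963029e+02]), 'force': array([ 1.0891506 , -0.24984229, -0.19937812]), 'moment': array([-0.00621109,  0.02341126,  0.02956403]), 'grip_force': 0.0, 'opening': 0.08532397189969591}
top {'fx': 447.5879297520849, 'fy': 447.5879297520849, 'cx': 319.4390045360517, 'cy': 235.99496709456443, 'rvec': array([ 2.13086946, -2.15238555,  0.16291102]), 'tvec': array([-0.10451051,  0.56411657,  0.79007479])}
scene {'fx': 615.9481507652956, 'fy': 615.9481507652956, 'cx': 323.6319614351262, 'cy': 246.25534948270786, 'rvec': array([ 2.06745482,  0.53580581, -0.29568867]), 'tvec': array([-0.40717003, -0.11725217,  1.64171038])}
```

View pics/top0.png

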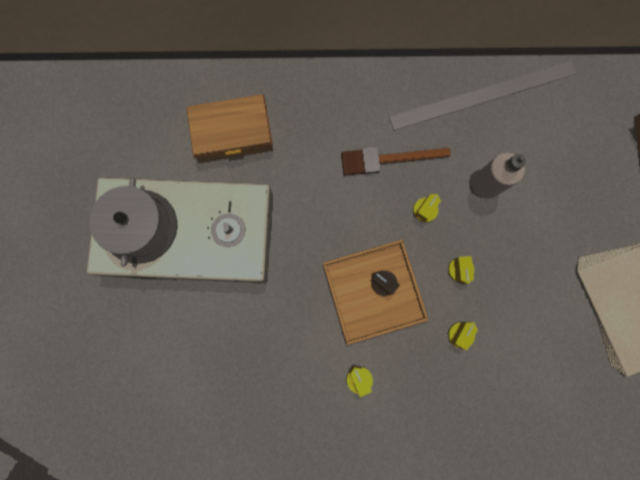

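View pics/scene0.png

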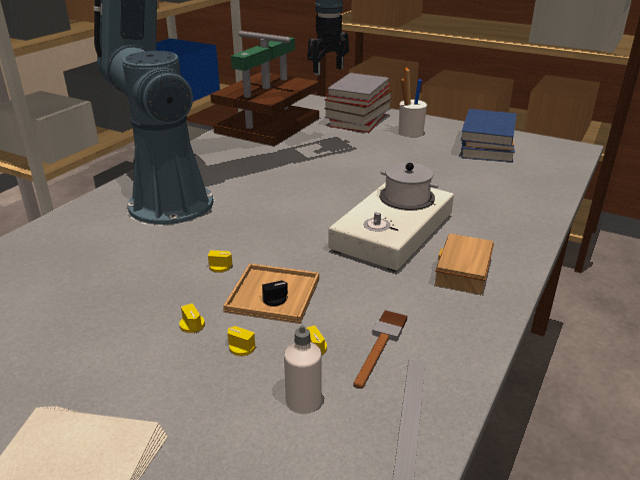

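The top view shows one black knob in the tray at about (385,283). Four yellow look-alikes lie at (427,208), (462,270), (463,335) and (360,381). The black one in the tray fits the description. The shaft is near (228,230) and the off rib near (230,207). I'll confirm in one enlarged crop and measure.

```bash
cat > h.py <<'E'
from cell import status, vision, robot
import cv2, numpy as np
def cam(n):
    p=vision.camera_params(n); R=cv2.Rodrigues(np.array(p["rvec"]))[0]; return p,R,np.array(p["tvec"]).ravel()
def ray(c,u,v,z):
    p,R,t=c; d=R.T@[(u-p["cx"])/p["fx"],(v-p["cy"])/p["fy"],1]; o=-R.T@t
    return o+d*(z-o[2])/d[2]
def proj(c,X):
    p,R,t=c; q=R@np.array(X)+t; return p["fx"]*q[0]/q[2]+p["cx"],p["fy"]*q[1]/q[2]+p["cy"]
E
python3 - <<'E'
from h import *
c=cam("top"); im=cv2.imread("pics/top0.png")
a=cv2.resize(im[250:320,350:430],None,fx=5,fy=5,interpolation=cv2.INTER_CUBIC)
b=cv2.resize(im[195:265,190:270],None,fx=5,fy=5,interpolation=cv2.INTER_CUBIC)
cv2.imwrite("pics/crop0.png",np.hstack([a,b]))
print("cam",-c[1].T@c[2])
g=im.max(2); m=(g<70).astype(np.uint8); m[:260]=0;m[310:]=0;m[:,:360]=0;m[:,410:]=0
n,l,s,ce=cv2.connectedComponentsWithStats(m); print(s,ce)
print("knob", ray(c,385,283,.03)); print("shaft",ray(c,228,229,.098),"rib",ray(c,230,207,.07))
# deck corners
hsv=cv2.cvtColor(im,cv2.COLOR_BGR2HSV)
w=((im.min(2)>130)).astype(np.uint8); w[:,300:]=0
k=max(cv2.findContours(w,0,2)[0],key=cv2.contourArea); r=cv2.minAreaRect(k); print(r)
for q in cv2.boxPoints(r): print(q,ray(c,*q,.067))
E
```

```text
cam [ 0.43635401 -0.1102067   0.86649743]
[[     0      0    640    480 306741]
 [   372    271     27     25    459]] [[319.40329138 239.43456532]
 [384.12854031 283.22875817]]
knob [ 0.47533398 -0.23125727  0.03      ]
shaft [0.56853206 0.04897499 0.098     ] rib [0.61391196 0.05199366 0.07      ]
((199.96072387695312, 229.79098510742188), (129.3607635498047, 93.29208374023438), 2.1610796451568604)
[133.56738 273.9648 ] [0.49415289 0.22229557 0.067     ]
[137.08533 180.73909] [0.66582717 0.22494699 0.067     ]
[266.35406 185.61716] [ 0.65410003 -0.0134622   0.067     ]
[262.83612 278.8429 ] [ 0.48315724 -0.00858116  0.067     ]
```

View pics/crop0.png

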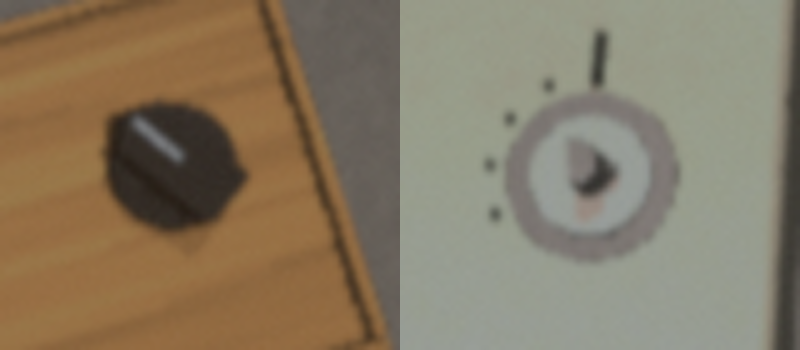

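The crop confirms the black, upright knob in the tray, with its bar running from upper left to lower right. The shaft's D top is at crop (590,170) and the rib is above it. I'll head towards the shaft for a close look.

Emit:
apply_moves --rows '[{"x": -0.5, "y": -0.33, "z": -0.3}, {"x": -1, "y": -0.67, "z": -0.7}, {"x": -1, "y": -0.67, "z": -0.7}]'

```text
invalid input
```

Emit:
apply_moves --rows '[{"x": -0.5, "y": -0.33}, {"x": -1, "y": -0.67}, {"x": -1, "y": -0.67}]'

```text
invalid input
```

Emit:
apply_moves --rows '[{"x": -0.5, "y": -0.33}, {"x": -1, "y": -0.67}, {"x": -1, "y": -0.67}]'

```text
invalid input
```

Emit:
apply_moves --rows '[{"x": -0.5, "y": -0.33, "yaw": 0.19}, {"x": -1, "y": -0.67, "yaw": 0.38}, {"x": -1, "y": -0.67, "yaw": 0.57}, {"x": -1, "y": -0.67, "yaw": 0.76}, {"x": -1, "y": -0.67, "yaw": 0.95}]'

```text
invalid input
```

Emit:
apply_moves --rows '[{"x": -0.5, "y": -0.33, "z": -0.3, "yaw": 0, "claw": 1}, {"x": -1, "y": -0.67, "z": -0.7, "yaw": 0, "claw": 1}, {"x": -1, "y": -0.67, "z": -0.7, "yaw": 0, "claw": 1}]'

```text
time_s: 0.4
eef_pos: [0.2531, 0.4506, 0.3019]
tcp_rot: [-180.0, 0.0, 162.0]
force: [0.1, 0.4, 0.7]
opening: 0.0854
grip_force: 0.0
```

Emit:
apply_moves --rows '[{"x": -0.5, "y": -0.33, "z": 0, "yaw": 0, "claw": 1}, {"x": -1, "y": -0.67, "z": 0, "yaw": 0, "claw": 1}, {"x": -1, "y": -0.67, "z": 0, "yaw": 0, "claw": 1}]'

```text
time_s: 0.7
eef_pos: [0.3285, 0.3545, 0.3012]
tcp_rot: [-180.0, 0.1, 161.8]
force: [-1.0, 1.8, -0.5]
opening: 0.0853
grip_force: 0.0
```

Emit:
apply_moves --rows '[{"x": -0.5, "y": -0.33, "z": 0, "yaw": 0, "claw": 1}, {"x": -1, "y": -0.67, "z": 0, "yaw": 0, "claw": 1}, {"x": -1, "y": -0.67, "z": 0, "yaw": 0, "claw": 1}]'

```text
time_s: 1.0
eef_pos: [0.4028, 0.2597, 0.301]
tcp_rot: [-179.9, 0.0, 161.8]
force: [0.5, 2.0, -0.6]
opening: 0.0857
grip_force: 0.0
```

Emit:
apply_moves --rows '[{"x": -0.5, "y": -0.33, "z": 0, "yaw": 0.19, "claw": 1}, {"x": -1, "y": -0.67, "z": 0, "yaw": 0.38, "claw": 1}, {"x": -1, "y": -0.67, "z": 0, "yaw": 0.57, "claw": 1}, {"x": -1, "y": -0.67, "z": 0, "yaw": 0.76, "claw": 1}, {"x": -1, "y": -0.67, "z": 0, "yaw": 0.95, "claw": 1}]'

```text
time_s: 1.5
eef_pos: [0.4756, 0.167, 0.3006]
tcp_rot: [-179.9, -0.0, 118.7]
force: [-0.2, -0.2, -0.1]
opening: 0.0853
grip_force: 0.0
```

```bash
python3 - <<'E'
from h import *
s=status.get_state(); print(s["joints"],s["eef_pos"],s["tcp_rot"])
c=cam("wrist"); im=vision.read_camera("wrist"); cv2.imwrite("pics/w1.png",im)
print("cam",-c[1].T@c[2],c[1][2],c[0]); print(proj(c,[.568,.049,.098]), proj(c,[.475,-.231,.03]))
E
```

```text
[ 5.83357591e+00 -1.83490306e+00  9.70450853e+01  2.03989873e-03
  8.48692617e+01 -2.29028608e+01] [0.47562432 0.16701836 0.30060736] [-1.79927609e+02 -3.27885305e-02  1.18736232e+02]
cam [0.43688999 0.23832194 0.44384442] [ 0.15247371 -0.27951928 -0.94795609] {'fx': 371.9201627422579, 'fy': 371.9201627422579, 'cx': 316.41686603021606, 'cy': 237.95535930697346, 'rvec': array([-2.73683815, -0.70146865, -0.11356613]), 'tvec': array([-0.49731852, -0.14253024,  0.42074636])}
(np.float64(338.85449784529465), np.float64(337.2680216558458)) (np.float64(181.53214059414037), np.float64(431.63130006295194))
```

Emit:
apply_moves --rows '[{"x": -0.5, "y": -0.1, "z": 0, "yaw": 0.19, "claw": 1}, {"x": -1, "y": -0.17, "z": 0.1, "yaw": 0.38, "claw": 1}, {"x": -1, "y": -0.17, "z": 0.4, "yaw": 0.57, "claw": 1}, {"x": -1, "y": -0.17, "z": 0.4, "yaw": 0.76, "claw": 1}, {"x": -1, "y": -0.17, "z": 0.4, "yaw": 0.95, "claw": 1}]'

```text
time_s: 2.05
eef_pos: [0.5085, 0.0721, 0.2596]
tcp_rot: [-179.8, 0.0, 76.2]
force: [0.3, 0.1, 0.9]
opening: 0.0854
grip_force: 0.0
```

Emit:
apply_moves --rows '[{"x": -0.4, "y": 0.2, "z": 0.3, "yaw": 0.19, "claw": 1}, {"x": -0.64, "y": 0.38, "z": 0.7, "yaw": 0.38, "claw": 1}, {"x": -0.64, "y": 0.38, "z": 1.0, "yaw": 0.55, "claw": 1}, {"x": -0.64, "y": 0.38, "z": 1.0, "yaw": 0.55, "claw": 1}, {"x": -0.64, "y": 0.38, "z": 1.0, "yaw": 0.55, "claw": 1}]'

```text
time_s: 2.55
eef_pos: [0.5309, 0.0018, 0.1613]
tcp_rot: [-179.9, 0.0, 52.0]
force: [0.6, 0.9, -0.2]
opening: 0.0855
grip_force: 0.0
```

```bash
python3 - <<'E'
from h import *
s=status.get_state(); print(s["joints"],s["eef_pos"],s["tcp_rot"])
c=cam("wrist"); im=vision.read_camera("wrist"); cv2.imwrite("pics/w2.png",im)
np.save("pics/w2.npy",np.r_[np.ravel(c[0]["rvec"]),c[2]])
print("cam",-c[1].T@c[2]); print(proj(c,[.568,.049,.098]), proj(c,[.614,.052,.07]))
E
```

```text
[-1.26352156e+01  9.12145342e+00  1.02085216e+02  9.34591982e-03
  6.88919498e+01  2.53461070e+01] [0.53089112 0.00176248 0.16133747] [-1.79907144e+02  3.43431118e-02  5.20153319e+01]
cam [0.58223853 0.06570243 0.30443508]
(np.float64(315.3118529541894), np.float64(155.14453257781298)) (np.float64(373.8329576213485), np.float64(97.03297548919335))
```

View pics/w2.png

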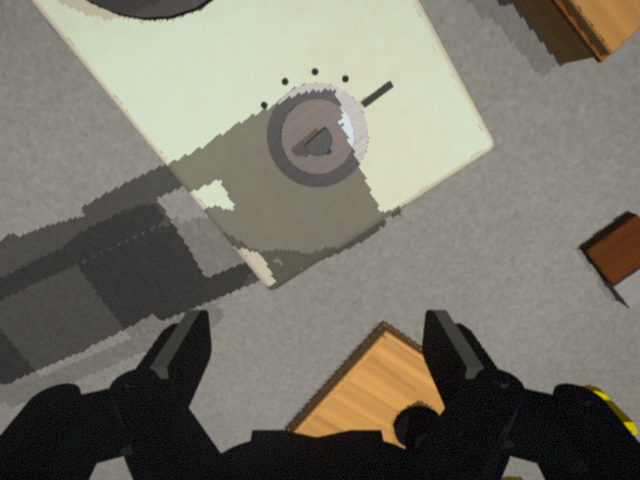

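The wrist view shows the shaft's D top at about (319,140), the washer around it, and the rib from (363,104) to (392,84). I'll enlarge the shaft.

```bash
python3 - <<'E'
from h import *
im=cv2.imread("pics/w2.png"); p=vision.camera_params("wrist"); d=np.load("pics/w2.npy"); c=(p,cv2.Rodrigues(d[:3])[0],d[3:])
a=im[105:175,280:360]; a=cv2.resize(a,None,fx=8,fy=8,interpolation=cv2.INTER_CUBIC); a=np.clip(a.astype(float)*2-60,0,255)
cv2.imwrite("pics/crop2.png",a)
# rib
g=im.max(2); m=(g<90).astype(np.uint8); m[:75]=0;m[112:]=0;m[:,:355]=0;m[:,400:]=0
n,l,s,ce=cv2.connectedComponentsWithStats(m); print(s)
i=1+s[1:,4].argmax(); ys,xs=np.where(l==i)
P=np.array([ray(c,x,y,.07)[:2] for x,y in zip(xs,ys)]); mu=P.mean(0); v=np.linalg.svd(P-mu)[2][0]; v*=np.sign(v[0])
print("rib",mu,np.degrees(np.arctan2(v[1],v[0])),"len",np.ptp((P-mu)@v)," axis est",mu-.043*v)
# studs
m=(g<70).astype(np.uint8); m[:60]=0;m[112:]=0;m[:,:255]=0;m[:,352:]=0
n,l,s,ce=cv2.connectedComponentsWithStats(m)
for j in range(1,n):
    if 6<s[j,4]<80: print("stud",ce[j],s[j,4],ray(c,*ce[j],.069)[:2])
# deck edge lines
w=(cv2.cvtColor(im,cv2.COLOR_BGR2HSV)); 
for u,v_ in((492,145),(418,0),(272,287),(492,148)): print((u,v_),ray(c,u,v_,.067)[:2])
E
```

```text
[[     0      0    640    480 307020]
 [   362     82     30     24    180]]
rib [0.61646239 0.05241855] -2.3840500366129507 len 0.01918854621415574  axis est [0.57349961 0.05420724]
stud [314.4  71.4] 15 [0.59497717 0.08456161]
stud [345.   78.5] 16 [0.60670985 0.0705795 ]
stud [284.53333333  81.13333333] 15 [0.57798714 0.09120492]
stud [263.53333333 104.66666667] 15 [0.55986205 0.08891075]
(492, 145) [ 0.65615563 -0.01612494]
(418, 0) [0.66268777 0.07794831]
(272, 287) [ 0.48556015 -0.00660565]
(492, 148) [ 0.6552531  -0.01772587][ WARN:0@0.094] global loadsave.cpp:1063 imwrite_ Unsupported depth image for selected encoder is fallbacked to CV_8U.
```

View pics/crop2.png

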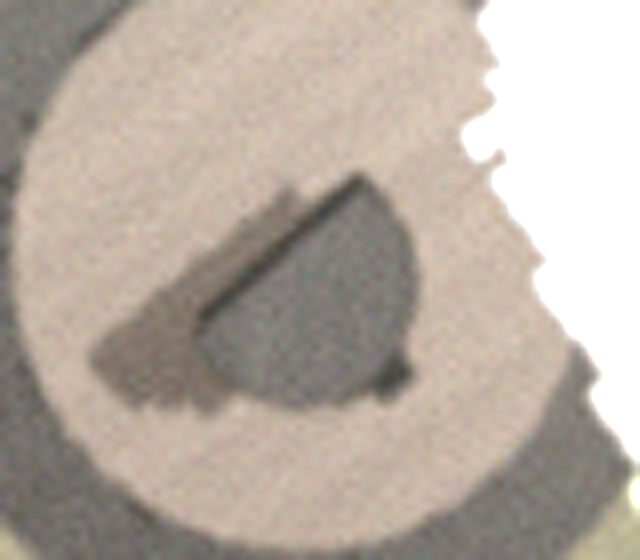

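The crop shows the D top clearly. The flat's chord runs from (207,323) to (366,180) and faces upper left. The catch sits opposite at (395,375). I'll compute the flat angle and the axis.

```bash
python3 - <<'E'
from h import *
from scipy.optimize import least_squares
p=vision.camera_params("wrist"); d=np.load("pics/w2.npy"); c=(p,cv2.Rodrigues(d[:3])[0],d[3:])
f=lambda u,v:ray(c,280+(u-3.5)/8,105+(v-3.5)/8,.098)[:2]
A,B=f(207,323),f(366,180); t=B-A; print("chord",np.linalg.norm(t)); n=np.array([-t[1],t[0]]); print("flat dir",np.degrees(np.arctan2(n[1],n[0])))
R=np.array([f(*q) for q in((207,338),(240,388),(300,408),(350,402),(412,330),(418,270),(404,220),(380,187))])
r=least_squares(lambda x:np.hypot(*(R-x[:2]).T)-x[2],[.57,.05,.008]).x; print("circle",r)
n/=np.linalg.norm(n); print("flat dist",(A-r[:2])@n)
# washer circle (outer 44mm) at .07
W=np.array([ray(c,u,v,.07)[:2] for u,v in((268,135),(318,187),(368,135),(317,84))]); print("washer",W.mean(0))
E
```

```text
chord 0.014124639279969644
flat dir 92.98897238043388
circle [0.57384612 0.05418124 0.00782636]
flat dist 0.0027107181114980504
washer [0.57416442 0.05466981]
```

Emit:
apply_moves --rows '[{"x": -0.4, "y": 0.2, "z": -0.1, "yaw": 0, "claw": 1}, {"x": -1, "y": 0.5, "z": -0.1, "yaw": 0, "claw": 1}, {"x": -1, "y": 0.5, "z": -0.1, "yaw": 0, "claw": 1}]'

```text
time_s: 2.9
eef_pos: [0.5098, -0.1112, 0.1747]
tcp_rot: [179.6, -0.0, 51.9]
force: [0.6, 1.1, -0.1]
opening: 0.0855
grip_force: 0.0
```

Emit:
apply_moves --rows '[{"x": -0.4, "y": 0.2, "z": 0, "yaw": 0, "claw": 1}, {"x": -1, "y": 0.5, "z": 0, "yaw": 0, "claw": 1}, {"x": -1, "y": 0.5, "z": 0, "yaw": 0, "claw": 1}, {"x": -1, "y": 0.5, "z": 0, "yaw": 0, "claw": 1}]'

```text
time_s: 3.3
eef_pos: [0.4869, -0.2203, 0.1742]
tcp_rot: [179.7, 0.0, 51.7]
force: [0.7, 0.4, 0.8]
opening: 0.0856
grip_force: 0.0
```

```bash
python3 - <<'E'
from h import *
s=status.get_state(); print(s["joints"],s["eef_pos"],s["tcp_rot"])
c=cam("wrist"); im=vision.read_camera("wrist"); cv2.imwrite("pics/w3.png",im)
np.save("pics/w3.npy",np.r_[np.ravel(c[0]["rvec"]),c[2]])
u,v=map(int,proj(c,[.475,-.231,.03])); print(u,v)
u=max(u,60);v=max(v,60)
a=np.clip(im[v-60:v+60,u-60:u+60].astype(float)*2.2,0,255).astype(np.uint8); cv2.imwrite("pics/crop3.png",cv2.resize(a,None,fx=5,fy=5,interpolation=cv2.INTER_CUBIC))
E
```

```text
[-3.70674071e+01  8.39827727e+00  1.01287471e+02 -2.18120140e-02
  7.00212364e+01  1.19930716e+00] [ 0.48686269 -0.22028661  0.17418733] [1.79706621e+02 1.43998483e-02 5.17406490e+01]
311 239
```

View pics/crop3.png

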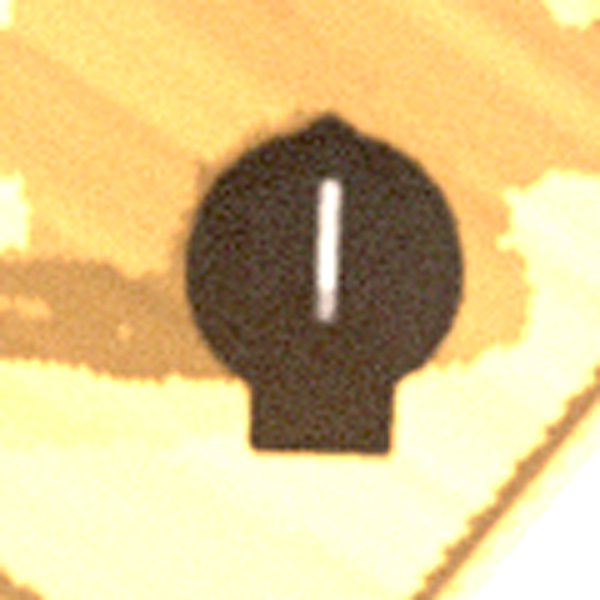

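The crop shows the black knob with its nose up at (330,115), white index line from (330,185) to (325,320), rear bar corners at (250,450) and (390,452), and skirt sides at 186 and 462.

```bash
python3 - <<'E'
from h import *
p=vision.camera_params("wrist"); d=np.load("pics/w3.npy"); c=(p,cv2.Rodrigues(d[:3])[0],d[3:])
f=lambda u,v,z:ray(c,251+(u-2)/5,179+(v-2)/5,z)[:2]
ang=lambda a,b:np.degrees(np.arctan2(*(a-b)[::-1]))
print("line",ang(f(330,185,.041),f(325,320,.041)))
L,Rr=f(252,448,.041),f(390,452,.041); t=Rr-L; print("rear w",np.linalg.norm(t),"nose ang",np.degrees(np.arctan2(t[0],-t[1])))
y=np.radians(52); 
for deg in(ang(f(330,185,.041),f(325,320,.041)),np.degrees(np.arctan2(t[0],-t[1]))):
    y=np.radians(deg); print("from rear",(L+Rr)/2+.022*np.array([np.cos(y),np.sin(y)]))
print("skirt",[ (f(186,265,z)+f(462,265,z))/2 for z in(.010,.014)],np.linalg.norm(f(186,265,.014)-f(462,265,.014)))
print("nose pt",f(330,113,.028), f(330,113,.028)-.029*np.array([np.cos(y),np.sin(y)]))
E
```

```text
line 49.70846272695824
rear w 0.022264630462157955 nose ang 49.824596548047055
from rear [ 0.47833009 -0.23280891]
from rear [ 0.47829604 -0.23278011]
skirt [array([ 0.47783978, -0.2331038 ]), array([ 0.47861923, -0.2321008 ])] 0.04722953624168022
nose pt [ 0.49778974 -0.20929386] [ 0.47908098 -0.23145198]
```

Emit:
apply_moves --rows '[{"x": -0.15, "y": 0.01, "z": 0.3, "yaw": 0.04, "claw": 0.65}, {"x": -0.15, "y": 0.01, "z": 0.7, "yaw": 0.04, "claw": 0.65}, {"x": -0.15, "y": 0.01, "z": 1.0, "yaw": 0.04, "claw": 0.65}, {"x": -0.15, "y": 0.01, "z": 1.0, "yaw": 0.04, "claw": 0.65}, {"x": -0.15, "y": 0.01, "z": 1.0, "yaw": 0.04, "claw": 0.65}]' --newtons 40

```text
time_s: 3.85
eef_pos: [0.4783, -0.2289, 0.0724]
tcp_rot: [180.0, -0.0, 50.1]
force: [0.6, -0.3, 0.8]
opening: 0.0554
grip_force: 0.0
```

```bash
python3 - <<'E'
from h import *
s=status.get_state(); print(s["eef_pos"],s["tcp_rot"],s["opening"],s["force"])
E
```

```text
[ 0.47829098 -0.22893325  0.07241362] [ 1.79975831e+02 -1.35254271e-02  5.00738942e+01] 0.05538446296149431 [ 0.56788674 -0.33976806  0.81063677]
```

Emit:
apply_moves --rows '[{"x": -0.03, "y": 0.025, "z": 0.2, "yaw": 0, "claw": 0.65}, {"x": -0.03, "y": 0.025, "z": 0.4, "yaw": 0, "claw": 0.65}, {"x": -0.03, "y": 0.025, "z": 0.57, "yaw": 0, "claw": 0.65}, {"x": -0.03, "y": 0.025, "z": 0.57, "yaw": 0, "claw": 0.65}, {"x": -0.03, "y": 0.025, "z": 0.57, "yaw": 0, "claw": 0.65}]'

```text
time_s: 4.35
eef_pos: [0.4789, -0.2344, 0.0164]
tcp_rot: [179.8, -0.0, 50.0]
force: [-0.1, -0.7, 0.2]
opening: 0.0559
grip_force: 0.0
```

Emit:
apply_moves --rows '[{"x": 0, "y": 0, "z": 0, "yaw": 0, "claw": 0}, {"x": 0, "y": 0, "z": 0, "yaw": 0, "claw": 0}, {"x": 0, "y": 0, "z": 0, "yaw": 0, "claw": 0}, {"x": 0, "y": 0, "z": 0, "yaw": 0, "claw": 0}, {"x": 0, "y": 0, "z": 0, "yaw": 0, "claw": 0}, {"x": 0, "y": 0, "z": 0, "yaw": 0, "claw": 0}, {"x": 0, "y": 0, "z": 0, "yaw": 0, "claw": 0}, {"x": 0, "y": 0, "z": 0, "yaw": 0, "claw": 0}]' --newtons 40

```text
time_s: 5.15
eef_pos: [0.4784, -0.2345, 0.0159]
tcp_rot: [179.9, -0.0, 49.9]
force: [-0.2, 1.2, 8.0]
opening: 0.0233
grip_force: 40.0
```

Emit:
apply_moves --rows '[{"x": 0, "y": 0, "z": -0.2, "yaw": 0, "claw": 0}, {"x": 0, "y": 0, "z": -0.5, "yaw": 0, "claw": 0}, {"x": 0, "y": 0, "z": -1, "yaw": 0, "claw": 0}, {"x": 0.4, "y": -0.15, "z": -1, "yaw": 0, "claw": 0}, {"x": 0.8, "y": -0.3, "z": -1, "yaw": 0, "claw": 0}, {"x": 1, "y": -0.4, "z": -1, "yaw": 0, "claw": 0}]'

```text
time_s: 5.75
eef_pos: [0.5121, -0.1294, 0.1154]
tcp_rot: [179.9, -0.1, 50.0]
force: [-0.9, 0.1, -1.7]
opening: 0.0234
grip_force: 39.6
```

Emit:
apply_moves --rows '[{"x": 0.4, "y": -0.15, "z": -0.3, "yaw": 0, "claw": 0}, {"x": 0.8, "y": -0.3, "z": -0.7, "yaw": 0, "claw": 0}, {"x": 1, "y": -0.4, "z": -0.7, "yaw": 0, "claw": 0}, {"x": 1, "y": -0.4, "z": -0.7, "yaw": 0, "claw": 0}]'

```text
time_s: 6.15
eef_pos: [0.5468, -0.0263, 0.1871]
tcp_rot: [179.8, -0.2, 50.1]
force: [0.2, -0.7, -0.8]
opening: 0.0236
grip_force: 39.5
```

Emit:
apply_moves --rows '[{"x": 0.3, "y": -0.1, "z": 0, "yaw": -0.19, "claw": 0}, {"x": 0.6, "y": -0.2, "z": 0, "yaw": -0.38, "claw": 0}, {"x": 0.82, "y": -0.33, "z": 0, "yaw": -0.57, "claw": 0}, {"x": 0.82, "y": -0.33, "z": 0, "yaw": -0.76, "claw": 0}, {"x": 0.82, "y": -0.33, "z": 0, "yaw": -0.95, "claw": 0}, {"x": 0.82, "y": -0.33, "z": 0, "yaw": -0.96, "claw": 0}, {"x": 0.82, "y": -0.33, "z": 0, "yaw": -0.96, "claw": 0}]'

```text
time_s: 6.85
eef_pos: [0.5722, 0.054, 0.1839]
tcp_rot: [-180.0, 0.0, 92.9]
force: [0.2, -0.1, -0.3]
opening: 0.0235
grip_force: 39.5
```

```bash
python3 - <<'E'
from h import *
s=status.get_state(); print(s["eef_pos"],s["tcp_rot"],s["joints"])
c=cam("wrist"); im=vision.read_camera("wrist"); cv2.imwrite("pics/w4.png",im)
for z in (0.02,.03): print(proj(c,np.array(s["eef_pos"])+[0,0,z]))
E
```

```text
[0.57216925 0.05399939 0.18391087] [-1.79953829e+02  5.76378620e-03  9.28696249e+01] [-6.42901257e+00  1.29863750e+01  9.46770995e+01 -1.37955859e-02
  7.23811595e+01 -9.29445429e+00]
(np.float64(314.9125767988651), np.float64(336.69835520746886))
(np.float64(314.7924749859633), np.float64(352.6244051026909))
```

View pics/w4.png

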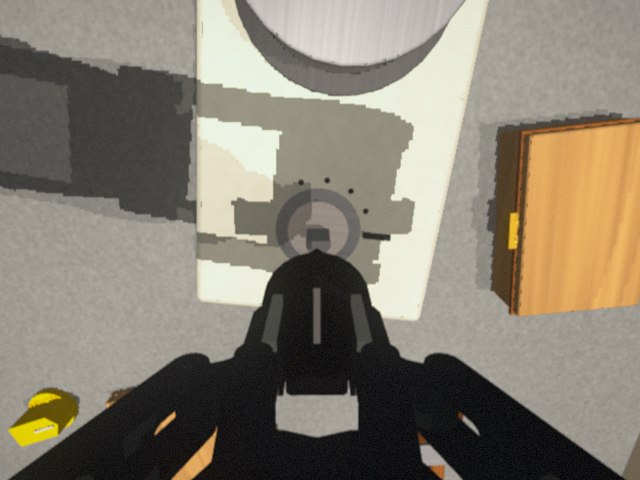

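Wrist view: the knob is held square, nose at (317,250), white line from (317,288) to (317,344), rear top edge at row 393. The shaft's D shows at (318,234), with its flat towards the nose.

```bash
python3 - <<'E'
from h import *
s=status.get_state(); c=cam("wrist"); e=np.array(s["eef_pos"]); z=e[2]+.025
y=np.radians(s["tcp_rot"][2]); ex=np.array([np.cos(y),np.sin(y)]); ey=np.array([np.sin(y),-np.cos(y)])
for u,v,zz in((285,393,z),(358,393,z),(317,290,z),(317,344,z),(317,250,e[2]+.012)):
    d=ray(c,u,v,zz)[:2]-e[:2]; print((u,v),"tool x,y mm",d@ex*1e3,d@ey*1e3)
d=np.array([.574,.0542])-e[:2]; print("to axis",d@ex*1e3,d@ey*1e3)
E
```

```text
(285, 393) tool x,y mm -22.135579585568035 -11.6604823544814
(358, 393) tool x,y mm -22.124535791079815 16.80162747843907
(317, 290) tool x,y mm 22.332337872403762 0.786612395013749
(317, 344) tool x,y mm 0.164231105182365 0.8015013683836681
(317, 250) tool x,y mm 32.49516856706605 0.7958968511996483
to axis 0.08567326623479679 1.757981642573273
```

Emit:
apply_moves --rows '[{"x": -0.005, "y": 0.012, "z": 0.3, "yaw": 0, "claw": 0}, {"x": -0.005, "y": 0.012, "z": 0.6, "yaw": 0, "claw": 0}, {"x": -0.005, "y": 0.012, "z": 0.7, "yaw": 0, "claw": 0}, {"x": -0.005, "y": 0.012, "z": 0.7, "yaw": 0, "claw": 0}, {"x": -0.005, "y": 0.012, "z": 0.7, "yaw": 0, "claw": 0}]'

```text
time_s: 7.4
eef_pos: [0.5744, 0.054, 0.1153]
tcp_rot: [179.9, 0.0, 93.1]
force: [0.5, -1.0, 0.3]
opening: 0.0232
grip_force: 39.5
```

```bash
python3 - <<'E'
from h import *
s=status.get_state(); print(s["eef_pos"],s["tcp_rot"],s["force"])
E
```

```text
[0.57441738 0.05398171 0.11530355] [1.79935276e+02 1.27223682e-02 9.30545978e+01] [ 0.50727945 -0.9575025   0.29294592]
```

Emit:
apply_moves --rows '[{"x": 0, "y": -0.007, "z": 0.05, "yaw": 0, "claw": 0}, {"x": 0, "y": -0.007, "z": 0.08, "yaw": 0, "claw": 0}, {"x": 0, "y": -0.007, "z": 0.1, "yaw": 0, "claw": 0}, {"x": 0, "y": -0.007, "z": 0.12, "yaw": 0, "claw": 0}, {"x": 0, "y": -0.007, "z": 0.14, "yaw": 0, "claw": 0}, {"x": 0, "y": -0.007, "z": 0.14, "yaw": 0, "claw": 0}]'

```text
time_s: 8.0
eef_pos: [0.5728, 0.0542, 0.1]
tcp_rot: [-180.0, -0.0, 93.1]
force: [0.6, -1.2, -0.9]
opening: 0.0234
grip_force: 39.5
```

Emit:
apply_moves --rows '[{"x": 0, "y": 0, "z": 0.015, "yaw": 0, "claw": 0}, {"x": 0, "y": 0, "z": 0.03, "yaw": 0, "claw": 0}, {"x": 0, "y": 0, "z": 0.045, "yaw": 0, "claw": 0}, {"x": 0, "y": 0, "z": 0.045, "yaw": 0, "claw": 0}]'

```text
time_s: 8.4
eef_pos: [0.5728, 0.0542, 0.0955]
tcp_rot: [-180.0, -0.0, 93.1]
force: [-0.6, -0.3, -1.0]
opening: 0.0231
grip_force: 39.5
```

Emit:
apply_moves --rows '[{"x": 0, "y": 0, "z": 0.015, "yaw": 0, "claw": 0}, {"x": 0, "y": 0, "z": 0.03, "yaw": 0, "claw": 0}, {"x": 0, "y": 0, "z": 0.045, "yaw": 0, "claw": 0}, {"x": 0, "y": 0, "z": 0.05, "yaw": 0, "claw": 0}, {"x": 0, "y": 0, "z": 0.05, "yaw": 0, "claw": 0}]'

```text
time_s: 8.9
eef_pos: [0.5729, 0.0542, 0.0906]
tcp_rot: [-180.0, -0.0, 93.1]
force: [0.8, -0.5, 0.5]
opening: 0.0234
grip_force: 39.5
```

Emit:
apply_moves --rows '[{"x": 0, "y": 0, "z": 0.015, "yaw": 0, "claw": 0}, {"x": 0, "y": 0, "z": 0.03, "yaw": 0, "claw": 0}, {"x": 0, "y": 0, "z": 0.04, "yaw": 0, "claw": 0}, {"x": 0, "y": 0, "z": 0.04, "yaw": 0, "claw": 0}]'

```text
time_s: 9.3
eef_pos: [0.5737, 0.0542, 0.0878]
tcp_rot: [179.9, 0.0, 93.1]
force: [-2.3, 0.7, 5.6]
opening: 0.0232
grip_force: 40.5
```

Emit:
apply_moves --rows '[{"x": 0, "y": 0, "z": 0.01, "yaw": 0, "claw": 0}, {"x": 0, "y": 0, "z": 0.02, "yaw": 0, "claw": 0}, {"x": 0, "y": 0, "z": 0.03, "yaw": 0, "claw": 0}, {"x": 0, "y": 0, "z": 0.03, "yaw": 0, "claw": 0}]'

```text
time_s: 9.7
eef_pos: [0.5737, 0.0542, 0.0851]
tcp_rot: [179.9, 0.0, 93.1]
force: [-2.0, 1.2, 5.1]
opening: 0.0231
grip_force: 40.4
```

Emit:
apply_moves --rows '[{"x": 0, "y": 0, "z": 0.01, "yaw": 0, "claw": 0}, {"x": 0, "y": 0, "z": 0.02, "yaw": 0, "claw": 0}, {"x": 0, "y": 0, "z": 0.03, "yaw": 0, "claw": 0}, {"x": 0, "y": 0, "z": 0.04, "yaw": 0, "claw": 0}, {"x": 0, "y": 0, "z": 0.04, "yaw": 0, "claw": 0}]'

```text
time_s: 10.2
eef_pos: [0.5728, 0.0542, 0.0796]
tcp_rot: [-180.0, -0.0, 93.1]
force: [-1.2, 1.9, 2.1]
opening: 0.0234
grip_force: 40.0
```

Emit:
apply_moves --rows '[{"x": 0, "y": 0, "z": 0.01, "yaw": 0, "claw": 0}, {"x": 0, "y": 0, "z": 0.02, "yaw": 0, "claw": 0}, {"x": 0, "y": 0, "z": 0.02, "yaw": 0, "claw": 0}]'

```text
time_s: 10.5
eef_pos: [0.5729, 0.0542, 0.0784]
tcp_rot: [-180.0, 0.0, 93.1]
force: [-4.1, 0.3, 7.6]
opening: 0.0235
grip_force: 40.7
```

Emit:
apply_moves --rows '[{"x": 0, "y": 0, "z": -0.015, "yaw": 0.1, "claw": 0}, {"x": 0, "y": 0, "z": -0.015, "yaw": 0.2, "claw": 0}, {"x": 0, "y": 0, "z": -0.015, "yaw": 0.3, "claw": 0}, {"x": 0, "y": 0, "z": -0.015, "yaw": 0.4, "claw": 0}, {"x": 0, "y": 0, "z": -0.015, "yaw": 0.5, "claw": 0}]'

```text
time_s: 11.0
eef_pos: [0.5732, 0.0556, 0.0795]
tcp_rot: [-180.0, -0.1, 70.5]
force: [-0.2, 6.8, 3.2]
opening: 0.0231
grip_force: 40.0
```

Emit:
apply_moves --rows '[{"x": 0, "y": 0, "z": 0, "yaw": 0.1, "claw": 0}, {"x": 0, "y": 0, "z": 0, "yaw": 0.2, "claw": 0}, {"x": 0, "y": 0, "z": 0, "yaw": 0.3, "claw": 0}, {"x": 0, "y": 0, "z": 0, "yaw": 0.4, "claw": 0}, {"x": 0, "y": 0, "z": 0, "yaw": 0.5, "claw": 0}, {"x": 0, "y": 0, "z": 0, "yaw": 0.6, "claw": 0}, {"x": 0, "y": 0, "z": 0, "yaw": 0.7, "claw": 0}, {"x": 0, "y": 0, "z": 0, "yaw": 0.8, "claw": 0}, {"x": 0, "y": 0, "z": 0, "yaw": 0.9, "claw": 0}]'

```text
time_s: 11.9
eef_pos: [0.5735, 0.0552, 0.0795]
tcp_rot: [-180.0, -0.1, 30.0]
force: [-0.2, 5.1, 1.2]
opening: 0.0232
grip_force: 39.9
```

Emit:
apply_moves --rows '[{"x": 0, "y": 0, "z": 0, "yaw": 0.1, "claw": 0}, {"x": 0, "y": 0, "z": 0, "yaw": 0.2, "claw": 0}, {"x": 0, "y": 0, "z": 0, "yaw": 0.3, "claw": 0}, {"x": 0, "y": 0, "z": 0, "yaw": 0.4, "claw": 0}, {"x": 0, "y": 0, "z": 0, "yaw": 0.5, "claw": 0}, {"x": 0, "y": 0, "z": 0, "yaw": 0.6, "claw": 0}, {"x": 0, "y": 0, "z": 0, "yaw": 0.7, "claw": 0}, {"x": 0, "y": 0, "z": 0.015, "yaw": 0.73, "claw": 0}, {"x": 0, "y": 0, "z": 0.015, "yaw": 0.73, "claw": 0}, {"x": 0, "y": 0, "z": 0, "yaw": 0.73, "claw": 0}]'

```text
time_s: 12.9
eef_pos: [0.5735, 0.0549, 0.0792]
tcp_rot: [-179.9, -0.1, -2.7]
force: [5.7, 4.2, -8.3]
opening: 0.0233
grip_force: 39.6
```

Emit:
apply_moves --rows '[{"x": 0, "y": 0, "z": 0, "yaw": 0, "claw": 0.6}, {"x": 0, "y": 0, "z": 0, "yaw": 0, "claw": 0.6}, {"x": 0, "y": 0, "z": 0, "yaw": 0, "claw": 0.6}, {"x": 0, "y": 0, "z": 0, "yaw": 0, "claw": 0.6}, {"x": 0, "y": 0, "z": -0.2, "yaw": 0, "claw": 0.6}, {"x": 0, "y": 0, "z": -0.5, "yaw": 0, "claw": 0.6}, {"x": 0, "y": 0, "z": -0.9, "yaw": 0, "claw": 0.6}, {"x": 0, "y": 0, "z": -0.9, "yaw": 0, "claw": 0.6}]'

```text
time_s: 13.7
eef_pos: [0.5769, 0.0537, 0.1755]
tcp_rot: [180.0, -0.6, -2.7]
force: [-0.2, 0.1, 0.2]
opening: 0.0512
grip_force: 0.0
```

```bash
python3 - <<'E'
from h import *
s=status.get_state(); print(s["time_s"],s["eef_pos"],s["tcp_rot"],s["force"])
c=cam("wrist"); im=vision.read_camera("wrist"); np.save("pics/w5.npy",np.r_[np.ravel(c[0]["rvec"]),c[2]])
u,v=map(int,proj(c,[.59,.0542,.08])); print(u,v)
u0,v0=max(u-80,0),max(v-75,0); print(u0,v0)
cv2.imwrite("pics/crop5.png",np.clip(cv2.resize(im[v0:v0+150,u0:u0+200],None,fx=4,fy=4,interpolation=cv2.INTER_CUBIC)*1.6,0,255).astype(np.uint8))
E
```

```text
13.7 [0.5768511  0.05369856 0.17548229] [179.95369946  -0.60003889  -2.73410054] [-0.16996704  0.05255244  0.18873955]
313 224
233 149
```

View pics/crop5.png

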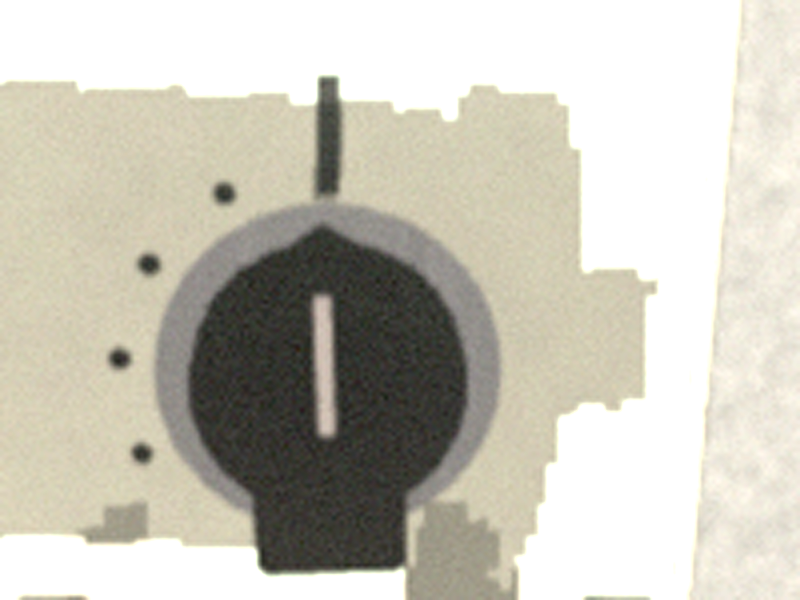

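The knob's line runs (322,295)–(326,437) against the rib at (328,80)–(326,195), about 2.6° apart, which is within the limit. I'll check the height by touching the top gently with shut fingers (it should touch at z≈0.105).

Emit:
apply_moves --rows '[{"x": -0.03, "y": 0, "z": 0.1, "yaw": 0, "claw": 0}, {"x": -0.03, "y": 0, "z": 0.2, "yaw": 0, "claw": 0}, {"x": -0.03, "y": 0, "z": 0.3, "yaw": 0, "claw": 0}, {"x": -0.03, "y": 0, "z": 0.3, "yaw": 0, "claw": 0}, {"x": -0.03, "y": 0, "z": 0.3, "yaw": 0, "claw": 0}, {"x": -0.03, "y": 0, "z": 0.5, "yaw": 0, "claw": 0}, {"x": -0.03, "y": 0, "z": 0.6, "yaw": 0, "claw": 0}, {"x": -0.03, "y": 0, "z": 0.6, "yaw": 0, "claw": 0}]' --newtons 20

```text
time_s: 14.55
eef_pos: [0.5688, 0.0545, 0.1076]
tcp_rot: [-180.0, 0.2, -2.7]
force: [-0.5, -0.4, -0.5]
opening: -0.0001
grip_force: 0.0
```

Emit:
apply_moves --rows '[{"x": 0.03, "y": 0, "z": 0.01, "yaw": 0, "claw": 0}, {"x": 0.03, "y": 0, "z": 0.02, "yaw": 0, "claw": 0}, {"x": 0.03, "y": 0, "z": 0.03, "yaw": 0, "claw": 0}, {"x": 0.03, "y": 0, "z": 0.04, "yaw": 0, "claw": 0}, {"x": 0.03, "y": 0, "z": 0.04, "yaw": 0, "claw": 0}]'

```text
time_s: 15.05
eef_pos: [0.573, 0.0542, 0.1054]
tcp_rot: [180.0, -0.0, -2.7]
force: [0.9, 0.3, 0.3]
opening: -0.0005
grip_force: 0.0
```

Emit:
apply_moves --rows '[{"x": 0, "y": 0, "z": -0.2, "yaw": 0, "claw": 0}, {"x": 0, "y": 0, "z": -0.6, "yaw": 0, "claw": 0}, {"x": 0, "y": 0, "z": -0.9, "yaw": 0, "claw": 0}, {"x": 0, "y": 0, "z": -0.9, "yaw": 0, "claw": 0}, {"x": 0, "y": 0, "z": -0.9, "yaw": 0, "claw": 0}]'

```text
time_s: 15.55
eef_pos: [0.5735, 0.0542, 0.1962]
tcp_rot: [180.0, -0.1, -2.7]
force: [0.1, -0.0, 0.3]
opening: -0.0002
grip_force: 0.0
```

The fingers reached z = 0.1054 without contact, so the underside is no more than 0.4 mm above the seat: it is home. Handing in.

```bash
python3 -c "
from cell import robot
print(robot.close_job())"
```

```text
the job is handed in; nothing more can be done
None
```

The black knob is snapped home on the shaft, its nose about 2.6° (0.05 rad) from the off rib and released. No force reading while fitting passed about 9 N, nothing else was touched, and I handed the job in at about 15.6 s (no verdict was returned).

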